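Flip the test-area gate over to its outer shelf

TASK

Open up the test area on the steam-engine desk: with shut fingertips or the outside of the fingers, push the little wooden gate leaf up and all the way over its spine, and press it down until it lies fully flat on the shelf on the other side. Do not pinch the leaf, slam it over or press hard; leave the engine, chimney cap, gear and funnel standing where they are, and finish clear of everything.

Things in the scene. Friction and masses are not known exactly. Their poses are not given: they have to be found in the camera images.
- gate_stand: Fixed dark-wood stand. Origin on the desk (z = 0) below the middle of the spine; x runs along the spine, +y to the test area (grey floor plate 6 mm thick, y = 20 to 300, x = -200 to 200 mm; 45 mm high back fence at y = 294), -y to the landing shelf. Posts 18 x 22 mm, 79 mm high, at x = -85 and 85 mm; a fence up to 60 mm high goes on from them along x to -200 and 200 mm. Yaw within 0.4 rad.
- shelf_mid (a point): Middle of the landing shelf, at the height of the tops of its two cork strips on which the leaf comes to lie, 60 mm above the desk, 72 mm to the -y side of the spine; axes as gate_stand. The shelf measures 150 mm along the spine and 118 mm across. Fixed.
- spine_mid (a point): Middle of the spine (the leaf's turning axis), 65 mm above the desk; axes as gate_stand. Fixed.
- gate_leaf (a joint): Angle of the leaf about the spine, rad: 0 = level over the test area (+y), pi/2 = upright, pi = lying flat on the landing shelf (-y); rigid stops at 0 and pi. Starts between 0.12 and 0.45, tipped over the test area with free air under it. Stiff pivots (about 0.16 N m of friction): it stays where it is left and does not fall; 1 to 3 N square to its face at the free edge turn it.
- free_edge (a point): Middle of the leaf's free edge, 118 mm from the spine, at mid thickness. The pale wooden leaf (five boards, two battens) is a closed panel 140 mm wide along the spine, 10 mm thick, about 0.11 kg, reaching from 8 to 118 mm from the spine, centred in thickness on the spine axis. Site axes: x along the spine, y from spine to free edge, z out of the face uppermost at the start (which ends underneath).
- engine: Twin-cylinder brass engine with a red flywheel on a wood base 110 x 70 mm, 88 mm high, loose, 0.8 kg. Origin under its middle. Stands in the test area; leave alone.
- chimney_cap: Blackened steel chimney cap, 54 mm diameter, 56 mm high, loose. Origin under its middle. Leave alone.
- gear: Pewter-grey alloy gear lying flat, 64 mm diameter, 22 mm high, loose. Origin under its middle. Leave alone.
- funnel: Copper funnel standing mouth down, 68 mm diameter, 72 mm high, loose. Origin under its middle. Leave alone.

How it is judged:
By the outcome, as a careful person would: the job done as asked, in the order asked, and still so for the second after the job is handed in, with the robot touching nothing.
It also fails if it takes over 43 s, if anything falls off the work surface, if the arm or the gripper's body presses on something with over 40 N, if the wrist force passes 120 N, or if a joint passes its speed limit or range.

ROBOT

A 6-joint arm with a two-finger parallel gripper is mounted at the origin on the work surface. World frame = base frame: x ahead of the robot, y to its left, z up, the work surface at z = 0. Lengths are in m, angles in rad, forces in N, time in s.
With the tool pointing down it reaches from about 0.3 to 0.75 m from the base axis. Payload 8.5 kg.
Tool frame: the origin (TCP) lies on the centre line of the jaws, within the pads' length; the fingertips stand 22 mm ahead of it and the grasp point (between the pads) lies 3 mm ahead of it (tips_ahead is the z of the fingertips in the tool frame, in m); z points along the fingers, y is the direction in which the jaws open and shut (so a half turn about z gives the same grasp; the last joint's range is limited). The gripper opens to 88 mm and grips with 3 to 60 N. Pads are 18 mm wide; open, the fingers measure 123 mm over their backs; the gripper's body (75 mm by 187 mm) begins 45 mm behind the grasp point.
Start: joints at [-1.397, 0.381, 1.297, -0, 1.464, -0.215], TCP at [0.208, -0.509, 0.261] pointing down, gripper open.
Joint ranges: [-3.11, 3.11], [-0.89, 2.33], [0.22, 2.48], [-1.42, 4.56], [0.17, 2.85], [-2.88, 2.88]. Speed limits (rad/s): [2.39, 2.39, 3.14, 3.14, 3.14, 3.14].

INTERFACE

Orientations are given as a unit quaternion [w, x, y, z].
In Python, from workcell import get_state, snapshot, get_calibration, hand_in, boxes_of, mark_of, tips_ahead gives the robot as it stands.
- The arm moves only by the shell command python3 -m handwheel 'ROWS' [FORCE]. ROWS is JSON, a list that holds one entry, the list of rows, each a list of 7 numbers: the shift along the tool's x, y, z in m, then the turn, a rotation vector about the tool's x, y, z in degrees, then the opening in per cent of the stroke, from 0 (shut) to 100 (fully open). A call has 1 to 5 rows; each row is the pose to reach, as a shift and turn from the pose measured when the call began, along the tool's axes at that moment; what a row does not reach only later rows make up. A row lasts 1/10 s, in which the tool goes at most 50 mm and 8.59 degrees, less where a joint would pass 70% of its speed; a pose out of reach is approached as far as the arm can. A call with a gripper value outside its range is refused whole. The fingers move at their own pace and stop on an object; FORCE is the grip in N (left out, the last holds). Time passes only in rows, so rows that repeat a pose let the fingers close. It gives the time, the measured TCP pose, the force and the opening at its end, in the units of the state.
- get_state(): the state, without advancing time (a new reading comes with each control period).
- snapshot(name): name is "scene" or "top" or "wrist"; returns (picture, depth): 400x640x3 uint8, blue, green, red; 400x640 float32, m along the optical axis (not along the pixel's ray), 0 where there is no reading.
- get_calibration(name): a dict with "fx", "fy", "cx", "cy" (pixels), "rvec" (rotation vector, rad) and "tvec" (3), from world to camera coordinates, as OpenCV has them. Camera axes: x right, y down, z forward; pixel columns grow to the right and rows downward; lengths in m; the calibration is good to about 2 mm. A picture is of the moment at which its call begins: read the wrist's pose just before it. get_calibration takes no time and is no camera call; for the wrist camera it gives the pose at the moment of the call.
- hand_in(): hands the job in, once; it reports no verdict.
Trained networks look in the newest picture that a camera, given by its name, has taken for a name from the list of things; names that differ only in an ending like _2 or _b are one class to them, and where a whole thing is asked for, a point or a joint stands for the part that bears it (a point fixed in the world has none). Each returns a list of dicts, best first, with "confidence" (0 to 1); they miss things now and then, are a little off and sometimes report something else, mostly with a low value. They report only what shows in the picture. A call takes as long as a camera call.
- boxes_of(thing, camera): "point" ([x, y, z] in m, in the coordinates of the camera as it stood for that picture, good to about 4 mm: the middle of the surface that is visible of it).
- mark_of(thing, camera): "point" ([x, y, z] in m, in the coordinates of the camera as it stood for that picture, good to about 4 mm: a listed point, or the origin of a listed thing).
The state is a dict: "time": time; "q": joint angles; "joint_vel": joint speeds; "tau": joint torques, N m; "eef_pos": TCP position; "tool_rot": TCP orientation; "contact_force": force on the tool from outside, world axes, zero at the start; "ft_torque": the same for the moment, N m; "grip_width": finger opening in m.
Only numpy, scipy, OpenCV 4.12 (cv2) and the standard library are available. Lean on these libraries where they do the work, as an engineer would, in place of code of your own. Each camera call takes 0.05 s, during which the arm holds its last target.

## Working session

There is one attempt and no reset: what is moved stays moved. The work goes in short steps, Python scripts to look and compute and a shell command to move; the robot and the scene stay as the last step left them, time stands still between calls to the robot, and variables do not carry over. Pictures are saved under pics/ and viewed, and the job is handed in when it is done.

```bash
mkdir -p pics; ls
cat > h.py <<'E'
import numpy as np,cv2
from scipy.spatial.transform import Rotation as R
from workcell import *
def cam2w(c,p):
    k=get_calibration(c);M=cv2.Rodrigues(np.array(k["rvec"],float))[0]
    return M.T@(np.array(p)-np.array(k["tvec"]).ravel())
E
python3 - <<'E'
from h import *
s=get_state();print({k:np.round(v,3) for k,v in s.items()})
for c in ["scene","top"]:
    im,d=snapshot(c);cv2.imwrite(f"pics/{c}0.png",im);np.save(f"{c}0.npy",d)
    for n in ["gate_stand","shelf_mid","spine_mid","free_edge","engine","chimney_cap","gear","funnel"]:
        if c=="scene" and n not in("gate_stand","spine_mid","free_edge"):continue
        print(c,n,[(round(r["confidence"],2),np.round(cam2w(c,r["point"]),3)) for r in mark_of(n,c)[:2]])
print(get_state()["time"])
E
```

```text
pics
{'time': np.float64(0.0), 'q': array([-1.397,  0.381,  1.298,  0.   ,  1.464, -0.215]), 'joint_vel': array([-0.   ,  0.003,  0.   , -0.001, -0.   ,  0.002]), 'tau': array([-1.0000e-03, -4.3793e+01, -2.2456e+01,  7.1000e-02,  3.5000e-02,
       -0.0000e+00]), 'eef_pos': array([ 0.208, -0.509,  0.26 ]), 'tool_rot': array([-0.001,  0.981,  0.193,  0.   ]), 'contact_force': array([-0.76 ,  0.05 , -0.115]), 'ft_torque': array([-0.006,  0.003,  0.065]), 'grip_width': np.float64(0.088)}
scene gate_stand [(0.64, array([0.533, 0.032, 0.   ])), (0.24, array([0.729, 0.223, 0.014]))]
scene spine_mid [(0.91, array([0.529, 0.03 , 0.067])), (0.34, array([0.567, 0.14 , 0.09 ]))]
scene free_edge [(0.81, array([0.567, 0.141, 0.091]))]
top gate_stand [(0.71, array([0.529, 0.031, 0.004]))]
top shelf_mid [(0.93, array([ 0.503, -0.041,  0.059]))]
top spine_mid [(0.76, array([0.529, 0.028, 0.066]))]
top free_edge [(0.77, array([0.565, 0.137, 0.092]))]
top engine [(0.83, array([0.73 , 0.218, 0.011])), (0.73, array([0.46 , 0.29 , 0.006]))]
top chimney_cap [(0.64, array([0.699, 0.064, 0.006]))]
top gear [(0.86, array([0.408, 0.147, 0.003]))]
top funnel [(0.62, array([0.462, 0.288, 0.005]))]
0.65
```

View pics/scene0.png

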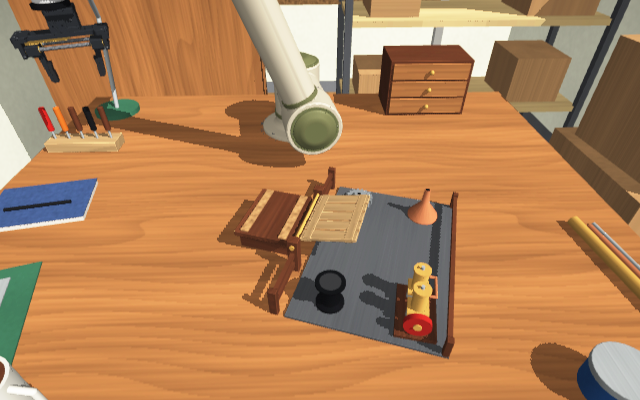

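View pics/top0.png

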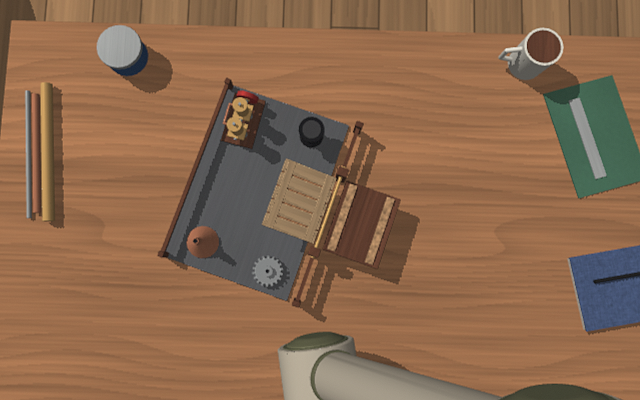

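Scene view: leaf at about (335,218), tipped over the grey plate, with the shelf to its left at (280,218). Top view: leaf around (300,200), shelf at (365,225), gear (268,271), cap (311,132), engine (241,120), funnel (203,242). Next I'll refine the gate frame from depth.

```bash
cat >> h.py <<'E'
def cloud(c,d):
    k=get_calibration(c);M=cv2.Rodrigues(np.array(k["rvec"],float))[0]
    v,u=np.mgrid[0:d.shape[0],0:d.shape[1]]
    p=np.stack([(u-k["cx"])/k["fx"]*d,(v-k["cy"])/k["fy"]*d,d],-1)
    return (p-np.array(k["tvec"]).ravel())@M
E
python3 - <<'E'
from h import *
P=cloud("top",np.load("top0.npy")); im=cv2.imread("pics/top0.png")
sp=np.array([.529,.030]);yaw=-.33
gx=np.array([np.cos(yaw),np.sin(yaw)]);gy=np.array([-gx[1],gx[0]])
r=P[...,:2]-sp; X=r@gx;Y=r@gy;Z=P[...,2]
print("desk z",np.median(Z[300:320,500:540]))
m=(abs(X)<.1)&(Y<-.008)&(Y>-.15)&(Z>.045)&(Z<.07)
rc=cv2.minAreaRect((P[m][:,:2]*1000).astype(np.float32));print("shelf",m.sum(),rc,np.median(Z[m]))
m=(abs(X)<.085)&(Y>.015)&(Y<.14)&(Z>.055)&(Z<.12)
Q=P[m];rc=cv2.minAreaRect((Q[:,:2]*1000).astype(np.float32));print("leaf",m.sum(),rc)
A=np.c_[Y[m],X[m],np.ones(m.sum())];co=np.linalg.lstsq(A,Z[m],rcond=None)[0];print("leaf plane",co,"angle",np.arctan(co[0]))
m=(abs(X)<.2)&(Y>.27)&(Y<.32)&(Z>.035)&(Z<.06)
rc=cv2.minAreaRect((P[m][:,:2]*1000).astype(np.float32));print("fence",m.sum(),rc)
E
```

```text
desk z 0.0013320320337729262
shelf 4280 ((510.37615966796875, -39.180931091308594), (122.37861633300781, 153.80184936523438), 72.68439483642578) 0.0584931543754761
leaf 3494 ((550.5126342773438, 90.43913269042969), (100.02175903320312, 140.2465057373047), 71.93167877197266)
leaf plane [ 0.219844   -0.00521695  0.07006485] angle 0.21640149809017603
fence 868 ((621.7518920898438, 306.1518249511719), (12.397574424743652, 395.7966613769531), 72.1943359375)
```

```bash
cat >> h.py <<'E'
S=np.array([.531,.029,.065]);YAW=-.312
GX=np.array([np.cos(YAW),np.sin(YAW),0]);GY=np.array([-GX[1],GX[0],0]);UP=np.array([0,0,1.])
def axes(th):
    t=np.radians(th);zt=-np.sin(t)*GY-np.cos(t)*UP;xt=np.cos(t)*GY-np.sin(t)*UP
    return xt,GX,zt
def st():
    s=get_state();q=s["tool_rot"];return s,R.from_quat([q[1],q[2],q[3],q[0]]).as_matrix(),np.array(s["eef_pos"])
def tip(a,th,r=.098,off=0.,lat=0.):
    """tip centre: -x tip corner at radius r on the pushed face (or face corner line for small a), off = gap"""
    xt,_,zt=axes(th);a=np.radians(a)
    e=np.cos(a)*GY+np.sin(a)*UP;n=np.sin(a)*GY-np.cos(a)*UP
    if np.degrees(a)<90-th-1e-6: p=S+.118*e+.005*n+(.118-r)*zt
    else: p=S+r*e+.005*n
    return p+(.009+off)*xt+lat*GX
def rows(wps):
    s,M,p=st()
    for t,th in wps:
        xt,y,zt=axes(th);T=np.c_[xt,y,zt];c=t-.022*zt
        d=M.T@(c-p);w=R.from_matrix(M.T@T).as_rotvec(degrees=True)
        print(np.round(d,4),np.round(w,1),"TCP",np.round(c,3))
def show():
    s,M,p=st();t=p+.022*M[:,2]-S
    print("t",round(s["time"],2),"tip gx,gy,z",np.round([t@GX,t@GY,t[2]+.065],4),"theta",np.round(np.degrees(np.arctan2(-M[:,2]@GY,-M[2,2])),1),"yoff",np.round(M[:,1]@GY,3),round(M[2,1],3),"F",np.round(s["contact_force"],2),"gate F y,z",np.round([s["contact_force"]@GY,s["contact_force"][2]],2),"q",np.round(s["q"],2))
E
python3 - <<'E'
from h import *
rows([(S+.22*GY+.14*UP,45)])
E
```

```text
[ 0.6543 -0.5556  0.0402] [-19.5 -42.1 -47.2] TCP [0.603 0.253 0.221]
```

```bash
python3 -m handwheel '[[[0.15,-0.13,0,0,0,-20,0],[0.3,-0.25,0,0,0,-47,0],[0.3,-0.25,0,0,0,-47,0],[0.3,-0.25,0,0,0,-47,0],[0.3,-0.25,0,0,0,-47,0]]]' 10; python3 -m handwheel '[[[0.15,-0.13,0,0,0,0,0],[0.15,-0.13,0,0,0,0,0],[0.15,-0.13,0,0,0,0,0],[0.15,-0.13,0,0,0,0,0],[0.15,-0.13,0,0,0,0,0]]]'
python3 - <<'E'
from h import *
show();rows([(S+.22*GY+.14*UP,45)])
E
```

```text
time: 1.15
eef_pos: [0.3257, -0.286, 0.2609]
tool_rot: [0.0, 0.841, 0.541, 0.0]
contact_force: [1.3, -0.4, 0.1]
grip_width: 0.0504
time: 1.65
eef_pos: [0.2674, -0.0915, 0.2608]
tool_rot: [0.0, 0.84, 0.543, 0.0]
contact_force: [0.8, -0.4, 0.0]
grip_width: 0.0104
t 1.65 tip gx,gy,z [-0.2139 -0.1956  0.2388] theta -0.0 yoff -0.11 0.001 F [ 0.79 -0.37  0.  ] gate F y,z [-0.11  0.  ] q [-0.76 -0.12  1.9   0.    1.36 -0.34]
[0.4522 0.165  0.0405] [ -2.5 -45.   -6. ] TCP [0.603 0.253 0.221]
```

```bash
python3 -m handwheel '[[[0.0,0.05,0,0,0,-6,0],[0.03,0.1,0,0,0,-6,0],[0.07,0.14,0,0,0,-6,0],[0.11,0.165,0,0,0,-6,0],[0.15,0.165,0,0,0,-6,0]]]';  python3 - <<'E'
from h import *
show();rows([(S+.22*GY+.14*UP,45)])
E
```

```text
time: 2.15
eef_pos: [0.4826, -0.0226, 0.2603]
tool_rot: [0.001, 0.811, 0.585, 0.0]
contact_force: [0.4, -1.0, -0.9]
grip_width: 0.0002
t 2.15 tip gx,gy,z [-0.0302 -0.064   0.2383] theta 0.0 yoff -0.008 0.001 F [ 0.38 -1.02 -0.9 ] gate F y,z [-0.85 -0.9 ] q [-0.29  0.26  1.48 -0.    1.4   0.03]
[0.2998 0.0279 0.0397] [ -0.1 -45.   -0.5] TCP [0.603 0.253 0.221]
```

```bash
python3 -m handwheel '[[[0.05,0.005,0,0,-8,-0.5,0],[0.1,0.01,0,0,-16,-0.5,0],[0.15,0.02,0,0,-24,-0.5,0],[0.2,0.028,0,0,-32,-0.5,0],[0.25,0.028,0,0,-40,-0.5,0]]]';  python3 - <<'E'
from h import *
show();rows([(S+.22*GY+.14*UP,45),(tip(12.3,45,.198,.025),45),(tip(12.3,45,.098,.02),45)])
E
```

```text
time: 2.65
eef_pos: [0.5878, 0.2048, 0.2602]
tool_rot: [0.203, 0.759, 0.552, -0.278]
contact_force: [2.0, -1.1, -0.1]
grip_width: 0.0008
t 2.65 tip gx,gy,z [1.000e-04 1.705e-01 2.434e-01] theta 40.3 yoff -0.001 0.001 F [ 1.95 -1.11 -0.12] gate F y,z [-0.46 -0.12] q [ 0.34  0.73  0.82 -0.6   1.99  0.51]
[ 0.0644 -0.0002 -0.0026] [-0.  -4.7 -0.1] TCP [0.603 0.253 0.221]
[ 0.1032 -0.0002  0.0788] [-0.  -4.7 -0.1] TCP [0.596 0.231 0.133]
[ 0.09   -0.0002  0.1781] [-0.  -4.7 -0.1] TCP [0.573 0.161 0.066]
```

```bash
python3 -m handwheel '[[[0.045,0,0.01,0,-4.7,0,0],[0.09,0,0.03,0,-4.7,0,0],[0.105,0,0.07,0,-4.7,0,0],[0.105,0,0.08,0,-4.7,0,0],[0.105,0,0.08,0,-4.7,0,0]]]';  python3 - <<'E'
from h import *
for c in("scene","top"):
    im,d=snapshot(c);cv2.imwrite(f"pics/{c}1.png",im)
print([(r["confidence"],np.round(cam2w("scene",r["point"]),3)) for r in mark_of("free_edge","scene")[:1]])
show();rows([(tip(12.3,45,.138,.022),45),(tip(12.3,45,.118,.022),45),(tip(12.3,45,.098,.02),45)])
E
```

```text
time: 3.15
eef_pos: [0.5968, 0.2305, 0.1311]
tool_rot: [0.225, 0.747, 0.543, -0.31]
contact_force: [1.2, 0.1, 1.2]
grip_width: 0.0004
[(0.69, array([0.566, 0.14 , 0.089]))]
t 3.3 tip gx,gy,z [0.0012 0.1978 0.1186] theta 44.8 yoff -0.002 0.005 F [-0.71 -0.18 -0.31] gate F y,z [-0.39 -0.31] q [ 0.38  0.9   0.87 -0.61  1.88  0.66]
[-0.0031 -0.0013  0.0612] [ 0.1 -0.2 -0.2] TCP [0.583 0.189 0.093]
[-0.0032 -0.0013  0.0812] [ 0.1 -0.2 -0.2] TCP [0.578 0.175 0.079]
[-0.0053 -0.0014  0.1012] [ 0.1 -0.2 -0.2] TCP [0.573 0.161 0.066]
```

View pics/scene1.png

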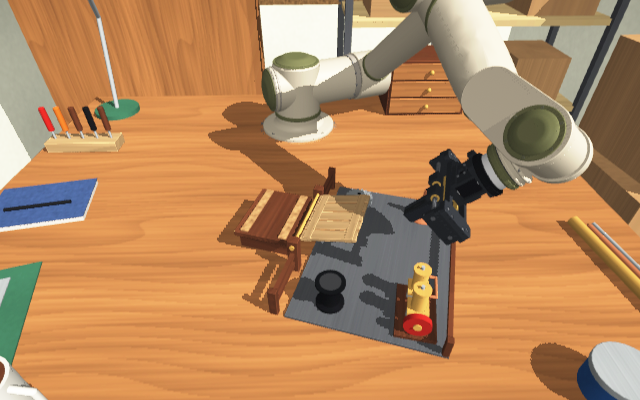

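Model free edge (0.566,0.139,0.090) matches the detected one. The engine could come close to the gripper body at the low pose, so I'm shifting about 30 mm towards −gx.

Run:
```python
from h import *
P=cloud("top",np.load("top0.npy"));r=P-S;X=r@GX;Y=r@GY;Z=P[...,2]
for n,b in dict(engine=(.05,.2,.15,.285),funnel=(-.2,-.09,.17,.27)).items():
    m=(X>b[0])&(X<b[1])&(Y>b[2])&(Y<b[3])&(Z>.02)&(Z<.12)
    print(n,[np.round((v[m].min(),v[m].max()),3) for v in (X,Y,Z)])
rows([(tip(12.3,45,.178,.022,-.03),45),(tip(12.3,45,.138,.016,-.03),45),(tip(12.3,45,.118,.015,-.03),45),(tip(12.3,45,.098,.012,-.03),45)])
```

```text
engine [array([0.081, 0.182]), array([0.216, 0.265]), array([0.02 , 0.099])]
funnel [array([-0.172, -0.116]), array([0.199, 0.255]), array([0.02 , 0.081])]
[-0.0031 -0.0312  0.0211] [ 0.1 -0.2 -0.2] TCP [0.563 0.225 0.121]
[-0.0093 -0.0313  0.0611] [ 0.1 -0.2 -0.2] TCP [0.553 0.194 0.097]
[-0.0103 -0.0313  0.0811] [ 0.1 -0.2 -0.2] TCP [0.548 0.18  0.084]
[-0.0134 -0.0313  0.1011] [ 0.1 -0.2 -0.2] TCP [0.543 0.164 0.072]
```

```bash
python3 -m handwheel '[[[-0.002,-0.03,0.0,0,0,0,0],[-0.003,-0.031,0.02,0,0,0,0],[-0.006,-0.031,0.04,0,0,0,0],[-0.009,-0.031,0.06,0,0,0,0],[-0.01,-0.031,0.07,0,0,0,0]]]'
python3 - <<'E'
from h import *
show();rows([(tip(12.3,45,.098,.012,-.03),45),(tip(12.3,45,.098,.004,-.03),45),(tip(12.3,45,.098,0,-.03),45)])
E
```

```text
time: 3.8
eef_pos: [0.5512, 0.1867, 0.0928]
tool_rot: [0.226, 0.749, 0.543, -0.306]
contact_force: [-0.2, 0.3, 0.7]
grip_width: 0.0008
t 3.8 tip gx,gy,z [-0.0291  0.1408  0.0772] theta 44.7 yoff -0.002 0.007 F [-0.2   0.29  0.69] gate F y,z [0.21 0.69] q [ 0.34  0.84  1.15 -0.6   1.68  0.76]
[-0.0021 -0.0009  0.0316] [ 0.2 -0.3 -0.4] TCP [0.543 0.164 0.072]
[-0.0101 -0.0009  0.0315] [ 0.2 -0.3 -0.4] TCP [0.541 0.159 0.077]
[-0.0141 -0.0008  0.0315] [ 0.2 -0.3 -0.4] TCP [0.541 0.156 0.08 ]
```

```bash
python3 -m handwheel '[[[-0.001,-0.001,0.015,0,0,0,0],[-0.002,-0.001,0.028,0,0,0,0],[-0.002,-0.001,0.032,0,0,0,0],[-0.004,-0.001,0.032,0,0,0,0]]]'
python3 - <<'E'
from h import *
im,d=snapshot("scene");cv2.imwrite("pics/s2.png",cv2.resize(im[140:360,220:480],None,fx=2.6,fy=2.6))
show();rows([(tip(a,45,.098,0,-.03),45) for a in (12.3,15,18,21,24,27)])
E
```

```text
time: 4.2
eef_pos: [0.543, 0.163, 0.0736]
tool_rot: [0.226, 0.749, 0.542, -0.306]
contact_force: [-0.3, -0.7, -0.2]
grip_width: 0.0006
t 4.25 tip gx,gy,z [-0.0295  0.1158  0.0583] theta 44.7 yoff -0.002 0.008 F [0.51 0.61 0.82] gate F y,z [0.74 0.82] q [ 0.31  0.83  1.22 -0.61  1.6   0.78]
[-0.0096 -0.0003  0.0005] [ 0.2 -0.3 -0.4] TCP [0.541 0.156 0.08 ]
[-0.0142 -0.0003 -0.0026] [ 0.2 -0.3 -0.4] TCP [0.54  0.155 0.086]
[-0.0194 -0.0002 -0.0058] [ 0.2 -0.3 -0.4] TCP [0.54  0.154 0.092]
[-0.0249 -0.0002 -0.0087] [ 0.2 -0.3 -0.4] TCP [0.539 0.152 0.098]
[-0.0305 -0.0001 -0.0113] [ 0.2 -0.3 -0.4] TCP [0.539 0.15  0.103]
[-0.0362 -0.0001 -0.0137] [ 0.2 -0.3 -0.4] TCP [0.538 0.148 0.109]
```

View pics/s2.png

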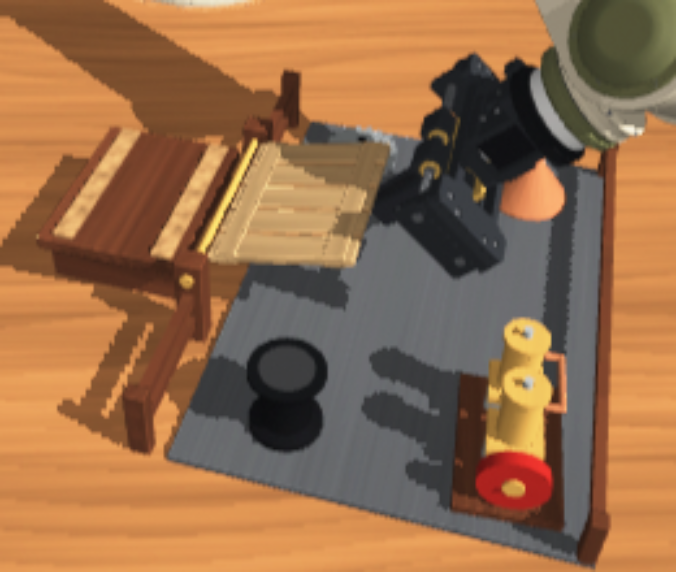

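The crop shows the shut fingertips (about (390,200)) tucked under the free edge, with the funnel and engine clear. Now lifting gently.

```bash
python3 -m handwheel '[[[-0.004,0,0.001,0,0,0,0],[-0.009,0,0,0,0,0,0],[-0.0125,0,-0.0015,0,0,0,0],[-0.016,0,-0.0037,0,0,0,0],[-0.0195,0,-0.0058,0,0,0,0]]]'
python3 - <<'E'
from h import *
show();rows([(tip(a,45,.098,0,-.03),45) for a in (20,22,24,27,30,33,36)])
E
```

```text
time: 4.75
eef_pos: [0.5403, 0.1542, 0.0924]
tool_rot: [0.226, 0.749, 0.543, -0.304]
contact_force: [2.5, 3.5, -1.3]
grip_width: 0.0003
t 4.75 tip gx,gy,z [-0.0294  0.1066  0.0767] theta 44.6 yoff -0.002 0.009 F [ 2.47  3.46 -1.29] gate F y,z [ 4.05 -1.29] q [ 0.3   0.8   1.23 -0.61  1.61  0.76]
[-0.0035 -0.0004 -0.0012] [ 0.3 -0.4 -0.4] TCP [0.539 0.153 0.096]
[-0.0072 -0.0004 -0.003 ] [ 0.3 -0.4 -0.4] TCP [0.539 0.152 0.1  ]
[-0.011  -0.0003 -0.0048] [ 0.3 -0.4 -0.4] TCP [0.539 0.15  0.103]
[-0.0167 -0.0003 -0.0071] [ 0.3 -0.4 -0.4] TCP [0.538 0.148 0.109]
[-0.0225 -0.0002 -0.0092] [ 0.3 -0.4 -0.4] TCP [0.537 0.145 0.115]
[-0.0284 -0.0002 -0.0109] [ 0.3 -0.4 -0.4] TCP [0.536 0.142 0.12 ]
[-0.0345 -0.0001 -0.0123] [ 0.3 -0.4 -0.4] TCP [0.535 0.139 0.125]
```

Contact at a gentle ~3–4 N. Continuing.

```bash
python3 -m handwheel '[[[-0.005,0,-0.002,0,0,0,0],[-0.011,0,-0.0048,0,0,0,0],[-0.0167,0,-0.0071,0,0,0,0],[-0.0225,0,-0.0092,0,0,0,0],[-0.0284,0,-0.0109,0,0,0,0]]]'
python3 - <<'E'
from h import *
show();rows([(tip(a,45,.098,0,-.03),45) for a in (36,39,42,45,48)])
im,d=snapshot("scene");cv2.imwrite("pics/s3.png",cv2.resize(im[140:360,220:480],None,fx=2.6,fy=2.6))
E
```

```text
time: 5.25
eef_pos: [0.5362, 0.142, 0.1206]
tool_rot: [0.227, 0.749, 0.543, -0.304]
contact_force: [2.5, 1.7, -1.4]
grip_width: 0.0001
t 5.25 tip gx,gy,z [-0.0296  0.0937  0.1049] theta 44.6 yoff -0.002 0.009 F [ 2.5   1.72 -1.41] gate F y,z [ 2.4  -1.41] q [ 0.29  0.75  1.25 -0.62  1.63  0.73]
[-0.0054 -0.0002 -0.0013] [ 0.3 -0.4 -0.4] TCP [0.535 0.139 0.125]
[-0.0115 -0.0001 -0.0024] [ 0.3 -0.4 -0.4] TCP [0.534 0.136 0.13 ]
[-0.0176 -0.0001 -0.0032] [ 0.3 -0.4 -0.4] TCP [0.533 0.132 0.135]
[-0.0238 -0.     -0.0037] [ 0.3 -0.4 -0.4] TCP [0.532 0.128 0.14 ]
[-0.0289  0.     -0.0039] [ 0.3 -0.4 -0.4] TCP [0.53  0.125 0.144]
```

View pics/s3.png

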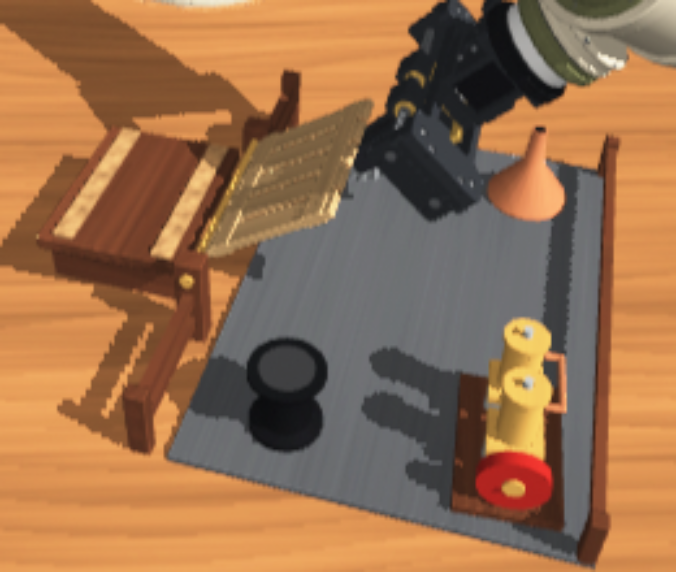

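The leaf is rising, with the fingers behind its free edge at about (365,140), and everything else is undisturbed.

```bash
python3 -m handwheel '[[[-0.0054,0,-0.0013,0,0,0,0],[-0.0115,0,-0.0024,0,0,0,0],[-0.0176,0,-0.0032,0,0,0,0],[-0.0238,0,-0.0037,0,0,0,0],[-0.0289,0,-0.0039,0,0,0,0]]]'
python3 - <<'E'
from h import *
show();rows([(tip(a,t,.098,0,-.03),t) for a,t in ((51,45),(54,43),(57,41),(60,39),(63,36))])
E
```

```text
time: 5.8
eef_pos: [0.5302, 0.1244, 0.1448]
tool_rot: [0.227, 0.75, 0.542, -0.304]
contact_force: [0.8, 1.2, -2.7]
grip_width: 0.0006
t 5.8 tip gx,gy,z [-0.0299  0.0751  0.1291] theta 44.6 yoff -0.002 0.01 F [ 0.81  1.23 -2.72] gate F y,z [ 1.42 -2.72] q [ 0.26  0.7   1.27 -0.64  1.64  0.69]
[-0.0039  0.0001  0.0004] [ 0.3 -0.4 -0.5] TCP [0.529 0.121 0.147]
[-0.0098  0.0001  0.0005] [ 0.3  1.6 -0.5] TCP [0.528 0.117 0.151]
[-0.0157  0.0001  0.0008] [ 0.3  3.6 -0.5] TCP [0.527 0.113 0.155]
[-0.0215  0.0002  0.0015] [ 0.3  5.6 -0.5] TCP [0.525 0.109 0.159]
[-0.0277  0.0002  0.0023] [ 0.3  8.6 -0.5] TCP [0.524 0.104 0.163]
```

```bash
python3 -m handwheel '[[[-0.004,0,0.0004,0,0,-0.5,0],[-0.0098,0,0.0005,0,1.6,-0.5,0],[-0.0157,0,0.0008,0,3.6,-0.5,0],[-0.0215,0,0.0015,0,5.6,-0.5,0],[-0.0277,0,0.0023,0,8.6,-0.5,0]]]'
python3 - <<'E'
from h import *
show();rows([(tip(a,t,.098,0,-.03),t) for a,t in ((66,33),(69,30),(72,27),(75,24),(78,21))])
E
```

```text
time: 6.3
eef_pos: [0.5233, 0.1038, 0.1629]
tool_rot: [0.183, 0.768, 0.561, -0.247]
contact_force: [0.2, 1.5, -2.3]
grip_width: 0.0005
t 6.3 tip gx,gy,z [-0.0301  0.056   0.1451] theta 35.8 yoff 0.004 0.004 F [ 0.21  1.55 -2.25] gate F y,z [ 1.54 -2.25] q [ 0.2   0.61  1.33 -0.54  1.54  0.62]
[-0.0058  0.0002  0.0003] [0.3 2.8 0.1] TCP [0.522 0.099 0.166]
[-0.012   0.0002  0.0009] [0.3 5.8 0.1] TCP [0.52  0.094 0.169]
[-0.0182  0.0002  0.0017] [0.3 8.8 0.1] TCP [0.519 0.089 0.172]
[-0.0244  0.0002  0.0029] [ 0.3 11.8  0.1] TCP [0.517 0.083 0.175]
[-0.0305  0.0002  0.0044] [ 0.3 14.8  0.1] TCP [0.515 0.078 0.177]
```

```bash
python3 -m handwheel '[[[-0.0058,0,0.0003,0,2.8,0,0],[-0.012,0,0.0009,0,5.8,0,0],[-0.0182,0,0.0017,0,8.8,0,0],[-0.0244,0,0.0029,0,11.8,0,0],[-0.0305,0,0.0044,0,14.8,0,0]]]'
python3 - <<'E'
from h import *
show();rows([(tip(a,t,.098,0,-.03),t) for a,t in ((81,18),(84,15),(87,12),(90,9),(93,6))])
im,d=snapshot("scene");cv2.imwrite("pics/s4.png",cv2.resize(im[100:320,200:460],None,fx=2.6,fy=2.6))
E
```

```text
time: 6.8
eef_pos: [0.5148, 0.0773, 0.1779]
tool_rot: [0.109, 0.794, 0.58, -0.144]
contact_force: [0.7, 1.9, -1.0]
grip_width: 0.0005
t 6.8 tip gx,gy,z [-0.0301  0.0332  0.1573] theta 20.8 yoff 0.004 0.006 F [ 0.74  1.86 -1.01] gate F y,z [ 2.   -1.01] q [ 0.07  0.49  1.42 -0.34  1.38  0.47]
[-0.0055  0.0003  0.0007] [0.4 2.8 0.1] TCP [0.513 0.072 0.179]
[-0.0117  0.0002  0.0013] [0.4 5.8 0.1] TCP [0.512 0.066 0.181]
[-0.0179  0.0002  0.0021] [0.4 8.8 0.1] TCP [0.51  0.061 0.182]
[-0.024   0.0002  0.0033] [ 0.4 11.8  0.1] TCP [0.508 0.055 0.183]
[-0.0301  0.0002  0.0048] [ 0.4 14.8  0.1] TCP [0.506 0.049 0.184]
```

View pics/s4.png

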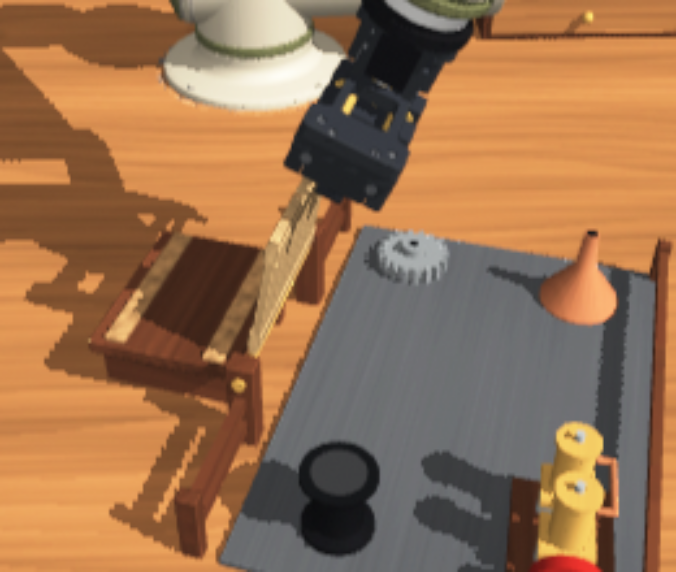

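The leaf is nearly upright (free edge around (310,190)), and the gripper body is clear of it.

```bash
python3 -m handwheel '[[[-0.0055,0,0.0007,0,2.8,0,0],[-0.0117,0,0.0013,0,5.8,0,0],[-0.0179,0,0.0021,0,8.8,0,0],[-0.024,0,0.0033,0,11.8,0,0],[-0.0301,0,0.0048,0,14.8,0,0]]]'
python3 - <<'E'
from h import *
show();rows([(tip(a,t,.098,0,-.03),t) for a,t in ((96,4),(99,2),(102,0),(105,0),(108,0))])
E
```

```text
time: 7.35
eef_pos: [0.5054, 0.0476, 0.1854]
tool_rot: [0.033, 0.807, 0.589, -0.038]
contact_force: [-0.5, 1.8, -0.8]
grip_width: 0.0005
t 7.35 tip gx,gy,z [-0.0299  0.0076  0.1635] theta 5.7 yoff 0.002 0.008 F [-0.47  1.84 -0.81] gate F y,z [ 1.61 -0.81] q [-0.09  0.39  1.52 -0.1   1.25  0.25]
[-0.0044  0.0001  0.0015] [0.5 1.7 0.1] TCP [0.504 0.043 0.184]
[-0.0103  0.0001  0.0022] [0.5 3.7 0.1] TCP [0.502 0.038 0.184]
[-0.0161  0.      0.0031] [0.5 5.7 0.1] TCP [0.5   0.032 0.184]
[-0.021   0.      0.0045] [0.5 5.7 0.1] TCP [0.499 0.027 0.183]
[-0.0258 -0.      0.0062] [0.5 5.7 0.1] TCP [0.497 0.022 0.182]
```

```bash
python3 -m handwheel '[[[-0.0044,0,0.0013,0.5,1.7,0,0],[-0.0103,0,0.0022,0.5,3.7,0,0],[-0.0161,0,0.0031,0.5,5.7,0,0],[-0.021,0,0.0045,0.5,5.7,0,0],[-0.0258,0,0.0062,0.5,5.7,0,0]]]'
python3 - <<'E'
from h import *
show();rows([(tip(a,0,.098,0,-.03),0) for a in (111,114,117,120,123)])
E
```

```text
time: 7.85
eef_pos: [0.4972, 0.0221, 0.1821]
tool_rot: [0.0, 0.808, 0.589, -0.001]
contact_force: [0.9, 2.0, 1.5]
grip_width: 0.0002
t 7.85 tip gx,gy,z [-0.03   -0.017   0.1601] theta 0.1 yoff 0.002 -0.0 F [0.87 1.98 1.49] gate F y,z [2.16 1.49] q [-0.19  0.37  1.57 -0.    1.21  0.12]
[-0.0045  0.      0.0018] [-0.   0.1  0.1] TCP [0.496 0.018 0.18 ]
[-0.0093  0.      0.0035] [-0.   0.1  0.1] TCP [0.494 0.013 0.179]
[-0.014   0.      0.0055] [-0.   0.1  0.1] TCP [0.493 0.009 0.177]
[-0.0187 -0.      0.0077] [-0.   0.1  0.1] TCP [0.491 0.004 0.174]
[-0.0232 -0.      0.0102] [-0.   0.1  0.1] TCP [ 0.49  -0.     0.172]
```

```bash
python3 -m handwheel '[[[-0.0045,0,0.0018,0,0,0,0],[-0.0093,0,0.0035,0,0,0,0],[-0.014,0,0.0055,0,0,0,0],[-0.0187,0,0.0077,0,0,0,0],[-0.0232,0,0.0102,0,0,0,0]]]'
python3 - <<'E'
from h import *
show();rows([(tip(a,0,.098,0,-.03),0) for a in (126,129,132,135,138)])
im,d=snapshot("scene");cv2.imwrite("pics/s5.png",cv2.resize(im[100:320,200:460],None,fx=2.6,fy=2.6))
E
```

```text
time: 8.35
eef_pos: [0.49, -0.0004, 0.1717]
tool_rot: [0.0, 0.808, 0.589, -0.001]
contact_force: [0.6, 1.1, 0.9]
grip_width: 0.0006
t 8.35 tip gx,gy,z [-0.0301 -0.0406  0.1497] theta 0.1 yoff 0.002 -0.001 F [0.64 1.11 0.94] gate F y,z [1.26 0.94] q [-0.24  0.37  1.6  -0.    1.17  0.07]
[-0.004   0.      0.0024] [-0.   0.1  0.1] TCP [ 0.489 -0.004  0.169]
[-0.0082  0.      0.0054] [-0.   0.1  0.1] TCP [ 0.487 -0.008  0.166]
[-0.0123  0.      0.0085] [-0.   0.1  0.1] TCP [ 0.486 -0.012  0.163]
[-0.0162  0.      0.0119] [-0.   0.1  0.1] TCP [ 0.485 -0.016  0.16 ]
[-0.0199  0.      0.0154] [-0.   0.1  0.1] TCP [ 0.484 -0.019  0.156]
```

View pics/s5.png

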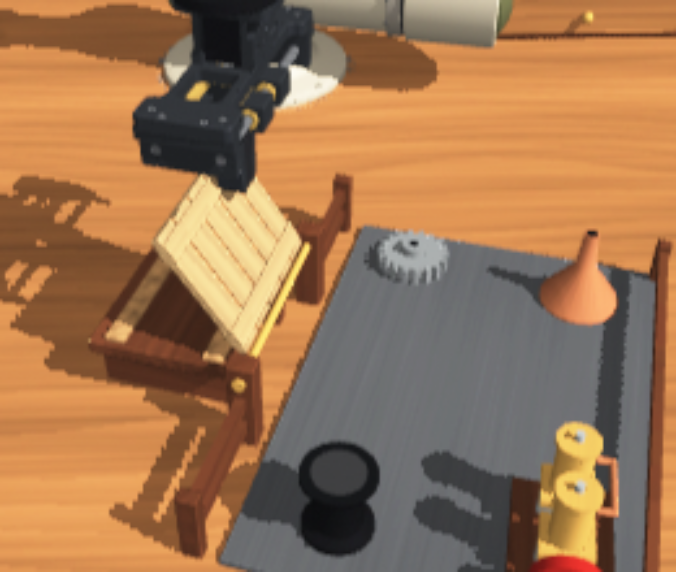

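The leaf is past upright, leaning over the shelf, with the fingertips pressing on its upper face near (235,180).

```bash
python3 -m handwheel '[[[-0.004,0,0.0024,0,0,0,0],[-0.0082,0,0.0054,0,0,0,0],[-0.0123,0,0.0085,0,0,0,0],[-0.0162,0,0.0119,0,0,0,0],[-0.0199,0,0.0154,0,0,0,0]]]'
python3 - <<'E'
from h import *
show();rows([(tip(a,0,.098,0,-.03),0) for a in (141,144,147,150,153)])
E
```

```text
time: 8.9
eef_pos: [0.4835, -0.0201, 0.1556]
tool_rot: [-0.0, 0.808, 0.589, -0.001]
contact_force: [0.5, 1.1, 0.5]
grip_width: 0.0008
t 8.9 tip gx,gy,z [-0.0302 -0.0613  0.1336] theta 0.1 yoff 0.001 -0.001 F [0.46 1.14 0.52] gate F y,z [1.23 0.52] q [-0.29  0.38  1.64 -0.    1.12  0.03]
[-0.0027  0.0001  0.003 ] [-0.1  0.1  0.1] TCP [ 0.483 -0.023  0.153]
[-0.006   0.0001  0.0069] [-0.1  0.1  0.1] TCP [ 0.482 -0.026  0.149]
[-0.0092  0.0001  0.011 ] [-0.1  0.1  0.1] TCP [ 0.481 -0.029  0.145]
[-0.012   0.0001  0.0153] [-0.1  0.1  0.1] TCP [ 0.48  -0.032  0.14 ]
[-0.0147  0.0001  0.0197] [-0.1  0.1  0.1] TCP [ 0.479 -0.034  0.136]
```

```bash
python3 -m handwheel '[[[-0.003,0,0.003,0,0,0,0],[-0.006,0,0.0069,0,0,0,0],[-0.0092,0,0.011,0,0,0,0],[-0.012,0,0.0153,0,0,0,0],[-0.0147,0,0.0197,0,0,0,0]]]'
python3 - <<'E'
from h import *
show();rows([(tip(a,0,.098,0,-.03),0) for a in (156,159,162,165,168)])
E
```

```text
time: 9.4
eef_pos: [0.4789, -0.0343, 0.1355]
tool_rot: [-0.0, 0.808, 0.589, -0.001]
contact_force: [0.3, 1.3, 1.1]
grip_width: 0.0004
t 9.4 tip gx,gy,z [-0.0302 -0.0763  0.1135] theta 0.1 yoff 0.001 -0.001 F [0.32 1.28 1.12] gate F y,z [1.32 1.12] q [-0.32  0.4   1.68 -0.    1.06 -0.01]
[-0.0022  0.0002  0.0041] [-0.1  0.1  0.1] TCP [ 0.478 -0.036  0.131]
[-0.0044  0.0002  0.0087] [-0.1  0.1  0.1] TCP [ 0.478 -0.039  0.127]
[-0.0064  0.0002  0.0135] [-0.1  0.1  0.1] TCP [ 0.477 -0.04   0.122]
[-0.0081  0.0002  0.0183] [-0.1  0.1  0.1] TCP [ 0.477 -0.042  0.117]
[-0.0095  0.0002  0.0233] [-0.1  0.1  0.1] TCP [ 0.476 -0.043  0.112]
```

```bash
python3 -m handwheel '[[[-0.0022,0,0.0041,0,0,0,0],[-0.0044,0,0.0087,0,0,0,0],[-0.0064,0,0.0135,0,0,0,0],[-0.0081,0,0.0183,0,0,0,0],[-0.0095,0,0.0233,0,0,0,0]]]'
python3 - <<'E'
from h import *
show();rows([(tip(a,0,.098,0,-.03),0) for a in (170,172,174,176,178,180)])
E
```

```text
time: 9.9
eef_pos: [0.4759, -0.0435, 0.1119]
tool_rot: [0.0, 0.808, 0.589, -0.001]
contact_force: [0.1, 1.4, 1.9]
grip_width: 0.0002
t 9.9 tip gx,gy,z [-0.0302 -0.086   0.0899] theta 0.1 yoff 0.001 -0.001 F [0.1  1.41 1.86] gate F y,z [1.37 1.86] q [-0.34  0.43  1.71 -0.    1.   -0.03]
[-0.0007  0.0002  0.0029] [-0.1  0.1  0.1] TCP [ 0.476 -0.044  0.109]
[-0.0014  0.0002  0.0063] [-0.1  0.1  0.1] TCP [ 0.476 -0.045  0.106]
[-0.002   0.0002  0.0096] [-0.1  0.1  0.1] TCP [ 0.475 -0.045  0.102]
[-0.0024  0.0002  0.013 ] [-0.1  0.1  0.1] TCP [ 0.475 -0.046  0.099]
[-0.0028  0.0002  0.0164] [-0.1  0.1  0.1] TCP [ 0.475 -0.046  0.095]
[-0.003   0.0002  0.0199] [-0.1  0.1  0.1] TCP [ 0.475 -0.046  0.092]
```

```bash
python3 -m handwheel '[[[-0.0007,0,0.003,0,0,0,0],[-0.0014,0,0.0063,0,0,0,0],[-0.002,0,0.0096,0,0,0,0],[-0.0024,0,0.013,0,0,0,0],[-0.0028,0,0.015,0,0,0,0]]]'
python3 - <<'E'
from h import *
show();rows([(tip(a,0,.098,0,-.03),0) for a in (178,180,181)])
E
```

```text
time: 10.4
eef_pos: [0.475, -0.0462, 0.0966]
tool_rot: [-0.0, 0.808, 0.589, -0.001]
contact_force: [-0.1, 1.1, 1.5]
grip_width: 0.0002
t 10.4 tip gx,gy,z [-0.0302 -0.0888  0.0746] theta 0.1 yoff 0.001 -0.001 F [-0.11  1.09  1.53] gate F y,z [1.01 1.53] q [-0.34  0.46  1.73 -0.    0.95 -0.03]
[0.     0.0002 0.0012] [-0.1  0.1  0.1] TCP [ 0.475 -0.046  0.095]
[-0.0002  0.0002  0.0046] [-0.1  0.1  0.1] TCP [ 0.475 -0.046  0.092]
[-0.0003  0.0002  0.0063] [-0.1  0.1  0.1] TCP [ 0.475 -0.047  0.09 ]
```

Now 1 mm steps until the force rises at the stop.

```bash
python3 -m handwheel '[[[0,0,0.001,0,0,0,0],[0,0,0.002,0,0,0,0],[0,0,0.003,0,0,0,0],[0,0,0.003,0,0,0,0]]]'; python3 -m handwheel '[[[0,0,0.0005,0,0,0,0],[0,0,0.001,0,0,0,0],[0,0,0.001,0,0,0,0]]]';  python3 -m handwheel '[[[0,0,0.0005,0,0,0,0],[0,0,0.0005,0,0,0,0]]]'
```

```text
time: 10.8
eef_pos: [0.475, -0.0463, 0.0935]
tool_rot: [-0.0, 0.808, 0.589, -0.001]
contact_force: [-0.1, -0.5, 0.2]
grip_width: 0.0006
time: 11.1
eef_pos: [0.475, -0.0462, 0.0925]
tool_rot: [-0.0, 0.808, 0.589, -0.001]
contact_force: [0.6, -0.2, -0.0]
grip_width: 0.0005
time: 11.3
eef_pos: [0.475, -0.0462, 0.0924]
tool_rot: [0.0, 0.808, 0.589, -0.001]
contact_force: [-1.6, 0.4, 6.1]
grip_width: 0.0005
```

```bash
python3 -m handwheel '[[[0,0,0.0005,0,0,0,0],[0,0,0.0005,0,0,0,0]]]'; python3 -c "
from h import *;show()"
```

```text
time: 11.5
eef_pos: [0.475, -0.0462, 0.0923]
tool_rot: [0.0, 0.808, 0.589, -0.001]
contact_force: [-1.6, 0.2, 6.6]
grip_width: 0.0004
t 11.5 tip gx,gy,z [-0.0302 -0.0889  0.0703] theta 0.1 yoff 0.001 -0.001 F [-1.57  0.23  6.65] gate F y,z [-0.26  6.65] q [-0.34  0.46  1.74 -0.    0.94 -0.03]
```

At the stop: 6.6 N with no further motion, and the tip is at z=0.070, which is the leaf's top-face height. Retreating straight up.

```bash
python3 -m handwheel '[[[0,0,-0.01,0,0,0,0],[0,0,-0.03,0,0,0,0],[0,0,-0.07,0,0,0,0],[0,0,-0.11,0,0,0,0],[0,0,-0.14,0,0,0,0]]]'; python3 -m handwheel '[[[-0.05,-0.02,0,0,0,0,0],[-0.1,-0.02,0,0,0,0,0],[-0.15,-0.02,0,0,0,0,0],[-0.2,-0.02,0,0,0,0,0],[-0.22,-0.02,0,0,0,0,0]]]'; python3 -m handwheel '[[[0,0,0,0,0,0,0],[0,0,0,0,0,0,0]]]'
python3 - <<'E'
from h import *
show()
for c in("scene","top"):
    im,d=snapshot(c);cv2.imwrite(f"pics/{c}9.png",im)
    for n in ["free_edge","engine","chimney_cap","gear","funnel"]: print(c,n,[(round(r["confidence"],2),np.round(cam2w(c,r["point"]),3)) for r in mark_of(n,c)[:1]])
P=cloud("top",d);r=P-S;X=r@GX;Y=r@GY;Z=P[...,2]
m=(abs(X)<.06)&(Y<-.02)&(Y>-.11)&(Z>.04)&(Z<.1)
A=np.c_[Y[m],X[m],np.ones(m.sum())];print("plane",np.linalg.lstsq(A,Z[m],rcond=None)[0],np.median(Z[m]),m.sum())
E
```

```text
time: 12.0
eef_pos: [0.4752, -0.0459, 0.2353]
tool_rot: [0.001, 0.808, 0.589, -0.0]
contact_force: [-0.6, -0.2, 0.7]
grip_width: 0.0004
time: 12.5
eef_pos: [0.3877, -0.2523, 0.2362]
tool_rot: [0.002, 0.809, 0.588, -0.0]
contact_force: [1.3, 0.1, -0.1]
grip_width: 0.0004
time: 12.7
eef_pos: [0.3876, -0.2522, 0.2365]
tool_rot: [0.002, 0.809, 0.588, -0.0]
contact_force: [0.0, 0.2, -0.6]
grip_width: 0.0003
t 12.7 tip gx,gy,z [-0.0502 -0.3117  0.2145] theta 0.1 yoff -0.003 0.003 F [ 0.04  0.2  -0.63] gate F y,z [ 0.2  -0.63] q [-0.83  0.25  1.57 -0.    1.32 -0.52]
scene free_edge [(0.85, array([ 0.497, -0.082,  0.067]))]
scene engine [(0.7, array([0.728, 0.223, 0.012]))]
scene chimney_cap [(0.91, array([0.704, 0.067, 0.006]))]
scene gear [(0.83, array([0.41 , 0.154, 0.007]))]
scene funnel [(0.84, array([0.466, 0.291, 0.003]))]
top free_edge [(0.82, array([ 0.494, -0.084,  0.065]))]
top engine [(0.93, array([0.726, 0.215, 0.01 ]))]
top chimney_cap [(0.61, array([0.7  , 0.067, 0.004]))]
top gear [(0.78, array([0.405, 0.146, 0.002]))]
top funnel [(0.8, array([0.463, 0.289, 0.003]))]
plane [-0.001433   -0.00095402  0.06954384] 0.06963625054182837 2675
```

View pics/scene9.png

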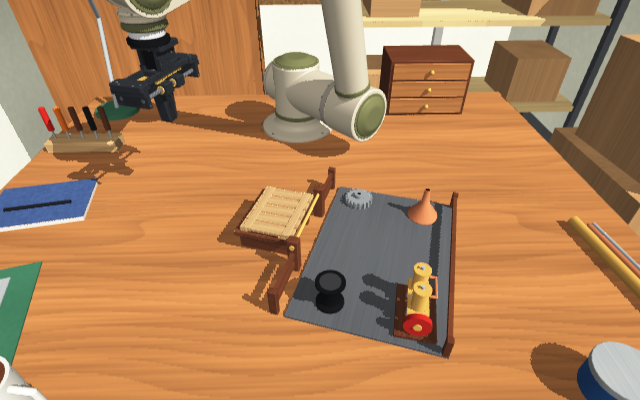

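View pics/top9.png

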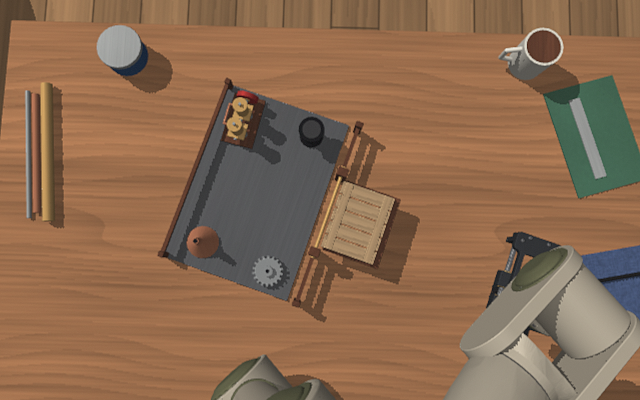

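The leaf lies flat on the shelf (top view (360,222)). Its plane slope is about 0.001 and its top is at 0.0696 m. All the objects are in their original pixel places, and the arm is clear.

```bash
python3 -c "
from workcell import *
print(hand_in())"
```

```text
the job is handed in; nothing more can be done
None
```

The gate leaf now lies fully flat on the landing shelf, and I handed the job in at about 12.9 s of the 43 s allowed. I pushed it over with shut fingertips from under its free edge. The force read between pushes stayed at about 4 N or less, and I pressed it onto the stop with about 6.6 N.

- **Leaf:** The depth image shows it level, with a slope of about 0.001 rad. Its top face is at 69.6 mm, where 70 mm is expected. Both cameras put the free edge at 65–67 mm height on the shelf side.
- **Other things:** In the top camera the engine, chimney cap, gear and funnel read within about 5 mm of where they started. That is about the networks' own error, and the pictures show all four standing in the same places.
- **Robot:** It finished about 0.2 m off to the side and above the shelf height, touching nothing; the force reading was only noise.
- **Disagreements:** No final check failed. One early free-air move used the wrong tool axes and drifted off course without touching anything, and I corrected it. During the last few millimetres of pressing, the force briefly read near zero before rising at the stop, so the leaf may have run slightly ahead of the fingertips.

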